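Shut the filled capsule drawers

TASK

Three little wooden capsule boxes stand on the worktop with their drawers pulled open. With the fingertips push the two full drawers, the one with the red capsules and the one with the green capsules, fully shut, in either order, without slamming them or shoving the boxes along the worktop. Leave the drawer with the two silver capsules open just as it is, since it is still being filled, and do not lift or tip any box or disturb the two loose capsules on the worktop.

Things in the scene. Friction and masses are not known exactly. Their poses are not given: they have to be found in the camera images.
- red_box: Pale wooden capsule box, 170 deep (x) x 120 wide (y) x 66 mm high, standing loose on the worktop (about 2 kg: it slides when pushed with more than some 9 to 18 N). Origin: centre of its underside; z up; its open front faces its own -x. Its drawer holds six capsules, all red. The three boxes look alike but for the capsules.
- red_drawer (a joint): How far this box's drawer stands open, in m: 0 is fully shut (its front panel against the box), 0.13 the most. It slides along the box's own x axis, opening to -x; it takes 1 to 2 N to move, stays where it is left and has no latch or spring.
- red_front (a point): Middle of the outer face of this drawer's front panel (darker wood, 118 wide, 12 thick, from 3 to 64 mm above the worktop, with a 50 mm wide, 16 mm deep finger notch in the middle of its upper edge). The point is 30 mm above the worktop; axes as the box's: pushing towards +x shuts the drawer. Face is 97 mm in front of the box's origin when shut.
- green_box: Pale wooden capsule box, 170 deep (x) x 120 wide (y) x 66 mm high, standing loose on the worktop (about 2 kg: it slides when pushed with more than some 9 to 18 N). Origin: centre of its underside; z up; its open front faces its own -x. Its drawer holds six capsules, all green. The three boxes look alike but for the capsules.
- green_drawer (a joint): How far this box's drawer stands open, in m: 0 is fully shut (its front panel against the box), 0.13 the most. It slides along the box's own x axis, opening to -x; it takes 1 to 2 N to move, stays where it is left and has no latch or spring.
- green_front (a point): Middle of the outer face of this drawer's front panel (darker wood, 118 wide, 12 thick, from 3 to 64 mm above the worktop, with a 50 mm wide, 16 mm deep finger notch in the middle of its upper edge). The point is 30 mm above the worktop; axes as the box's: pushing towards +x shuts the drawer. Face is 97 mm in front of the box's origin when shut.
- silver_box: Pale wooden capsule box, 170 deep (x) x 120 wide (y) x 66 mm high, standing loose on the worktop (about 2 kg: it slides when pushed with more than some 9 to 18 N). Origin: centre of its underside; z up; its open front faces its own -x. Its drawer holds only two capsules, both silver, in its front row: the drawer that is still being filled. The three boxes look alike but for the capsules.
- silver_drawer (a joint): How far this box's drawer stands open, in m: 0 is fully shut (its front panel against the box), 0.13 the most. It slides along the box's own x axis, opening to -x; it takes 1 to 2 N to move, stays where it is left and has no latch or spring.
- silver_front (a point): Middle of the outer face of this drawer's front panel (darker wood, 118 wide, 12 thick, from 3 to 64 mm above the worktop, with a 50 mm wide, 16 mm deep finger notch in the middle of its upper edge). The point is 30 mm above the worktop; axes as the box's: pushing towards +x shuts the drawer. Face is 97 mm in front of the box's origin when shut.
- spare_1: Loose silver capsule (37 mm across, 29 mm high, 12 g) standing on the worktop in front of the gap between two boxes; origin at the centre of its foot. A bystander.
- spare_2: Loose silver capsule (37 mm across, 29 mm high, 12 g) standing on the worktop in front of the gap between two boxes; origin at the centre of its foot. A bystander.

How it is judged:
At the end, for the whole second after the job is handed in: The drawers with the red and the green capsules are at rest, open less than 6 mm; their boxes stand flat within 30 mm of where they stood; the silver capsules' drawer and box are within 15 mm, and the loose capsules within 20 mm, of where they were (value of joint each of red_drawer, green_drawer below 0.006 m and velocity of joint red_drawer between -0.01 and 0.01 m/s and velocity of joint green_drawer between -0.01 and 0.01 m/s and distance of each of red_box, green_box from where it was at the start of the episode below 0.03 m and distance of each of silver_front, silver_box from where it was at the start of the episode below 0.015 m and distance of each of spare_1, spare_2 from where it was at the start of the episode below 0.02 m and not ((height (world z) of red_box above 0.012 m or angle between red_box's own z axis and vertical above 0.12 rad) or (height (world z) of green_box above 0.012 m or angle between green_box's own z axis and vertical above 0.12 rad) or (height (world z) of silver_box above 0.012 m or angle between silver_box's own z axis and vertical above 0.12 rad))); the robot touches nothing.
It fails at once if the silver capsules' drawer or box is moved more than 15 mm (distance of any of silver_front, silver_box from where it was at the start of the episode above 0.015 m).
It fails at once if the red or the green box is shoved more than 30 mm (distance of any of red_box, green_box from where it was at the start of the episode above 0.03 m).
It fails at once if a box is lifted by more than 12 mm or tipped by more than 0.12 rad ((height (world z) of red_box above 0.012 m or angle between red_box's own z axis and vertical above 0.12 rad) or (height (world z) of green_box above 0.012 m or angle between green_box's own z axis and vertical above 0.12 rad) or (height (world z) of silver_box above 0.012 m or angle between silver_box's own z axis and vertical above 0.12 rad)).
It fails at once if a drawer is slammed: shut at more than 0.5 m/s (velocity of joint any of red_drawer, green_drawer, silver_drawer below -0.5 m/s).
It fails at once if a loose capsule is moved or lifted more than 20 mm (distance of any of spare_1, spare_2 from where it was at the start of the episode above 0.02 m).
It also fails if it takes over 56 s, if anything falls off the work surface, if the arm or the gripper's body presses on something with over 40 N, if the wrist force passes 120 N, or if a joint passes its speed limit or range.

ROBOT

A 6-joint arm with a two-finger parallel gripper is mounted at the origin on a cart in front of the work surface, level with it; the furniture and walls round the work are solid. World frame = base frame: x ahead of the robot, y to its left, z up, the work surface at z = 0. Lengths are in m, angles in rad, forces in N, time in s.
With the tool pointing down it reaches from about 0.35 to 0.85 m from the base axis. Payload 8.1 kg.
Tool frame: the origin (TCP) lies midway between the tips of the shut fingers; the grasp point (between the pads) lies 19 mm behind it (robot.grip_point_offset is the distance from the TCP to the grasp point, in m); z points along the fingers, y is the line along which they close (so a half turn about z gives the same grasp; the last joint's range is limited). The gripper opens to 93 mm and grips with 3 to 60 N. Pads are 15 mm wide; open, the fingers measure 128 mm over their backs; the gripper's body (75 mm by 188 mm) begins 65 mm behind the grasp point.
Start: joints at [1.118, 0.13, 1.488, -0, 1.523, -0.085], TCP at [0.216, 0.56, 0.219] pointing down, gripper open.
Joint ranges: [-2.96, 2.96], [-0.89, 2.26], [0.02, 2.5], [-1.34, 4.48], [0, 2.73], [-2.66, 2.66]. Speed limits (rad/s): [2.39, 2.39, 2.79, 3.14, 3.14, 3.14].

INTERFACE

Orientations are given as a rotation vector (axis times angle).
In Python, from plant import robot, read_camera, job gives the robot as it stands.
- The arm moves only by the shell command python3 -m inch 'ROWS' [FORCE]. ROWS is JSON, one flat list of numbers, 5 for each row, row after row: the shift along the world's x, y, z in mm, then the turn about the world's z in degrees, then the opening in per cent of the stroke, from 0 (shut) to 100 (fully open). In form: [dx, dy, dz, yaw, hand, dx, dy, dz, yaw, hand, ...]. A call has 1 to 10 rows; each row is the pose to reach, as a shift and turn from the pose commanded when the call began; what a row does not reach only later rows make up. A row lasts 1/12 s, in which the tool goes at most 41.7 mm and 7.16 degrees, less where a joint would pass 70% of its speed; a pose out of reach is approached as far as the arm can. A call with a gripper value outside its range is refused whole. The fingers move at their own pace and stop on an object; FORCE is the grip in N (left out, the last holds). Time passes only in rows, so rows that repeat a pose let the fingers close. It gives the time, the measured TCP pose, the force, the opening and the grip force at its end, in the units of the state.
- robot.read_state(): the state, without advancing time (a new reading comes with each control period).
- read_camera(name): name is "scene" or "top"; returns a dict with "image" (384x512x3 uint8, blue, green, red), "K" (3x3 intrinsics, pixels), "extrinsics" (4x4, takes a point from world to camera coordinates). Camera axes: x right, y down, z forward; pixel columns grow to the right and rows downward; lengths in m; the calibration is good to about 2 mm. A picture is of the moment at which its call begins. There is no depth.
- job.close_job(): hands the job in; it is judged then, once.
The state is a dict: "t": time; "q": joint angles; "dq": joint speeds; "joint_torque": joint torques, N m; "tool_pos": TCP position; "orientation": TCP orientation; "force": force on the tool from outside, world axes, zero at the start; "wrist_torque": the same for the moment, N m; "opening": finger opening in m; "gripper_force": force on a finger pad.
Only numpy, scipy, OpenCV 4.12 (cv2) and the standard library are available. Lean on these libraries where they do the work, as an engineer would, in place of code of your own. Each camera call takes 0.05 s, during which the arm holds its last target. There are 200 camera calls.

## Working session

There is one attempt and no reset: what is moved stays moved. The work goes in short steps, Python scripts to look and compute and a shell command to move; the robot and the scene stay as the last step left them, time stands still between calls to the robot, and variables do not carry over. Pictures are saved under pics/ and viewed, at most 10 in all, crops included, and the job is handed in when it is done.

```bash
mkdir -p pics; ls; python3 - <<'E'
from plant import robot, read_camera
import cv2,numpy as np
for n in("top","scene"):
    c=read_camera(n);cv2.imwrite(f"pics/{n}0.png",c["image"]);print(n,c["K"].tolist(),np.round(c["extrinsics"],4).tolist())
s=robot.read_state();print(s)
E
```

```text
pics
top [[352.4878260540474, 0.0, 258.05503403307813], [0.0, 352.4878260540474, 189.76620718547437], [0.0, 0.0, 1.0]] [[-0.0135, -0.9999, 0.0096, -0.017], [-0.9934, 0.0123, -0.1137, 0.5425], [0.1135, -0.0111, -0.9935, 0.8326], [0.0, 0.0, 0.0, 1.0]]
scene [[347.7987526693097, 0.0, 250.8814029044988], [0.0, 347.7987526693097, 189.8036407990146], [0.0, 0.0, 1.0]] [[0.8482, -0.5297, 0.003, -0.45], [-0.2865, -0.4636, -0.8384, 0.1937], [0.4455, 0.7103, -0.545, 0.6377], [0.0, 0.0, 0.0, 1.0]]
{'t': 0.1, 'q': array([ 1.11760281e+00,  1.31065262e-01,  1.48917950e+00,  1.11010279e-05,
        1.52297624e+00, -8.54078059e-02]), 'dq': array([-0.00017121, -0.00123915, -0.00395237, -0.00139117, -0.00088653,
       -0.00025956]), 'joint_torque': array([ 1.03811584e-03, -5.61327195e+01, -4.93108642e+01,  7.70276436e-02,
        2.88218865e-02, -2.70975221e-05]), 'tool_pos': array([0.21548673, 0.55942557, 0.2176995 ]), 'orientation': array([-5.74385355e-01, -3.08818568e+00,  2.46062401e-03]), 'force': array([-0.71969531, -0.56142072, -0.45167844]), 'wrist_torque': array([-0.00207428,  0.0251229 , -0.014907  ]), 'gripper_force': 0.0, 'opening': 0.0927582014405394}
```

View pics/top0.png

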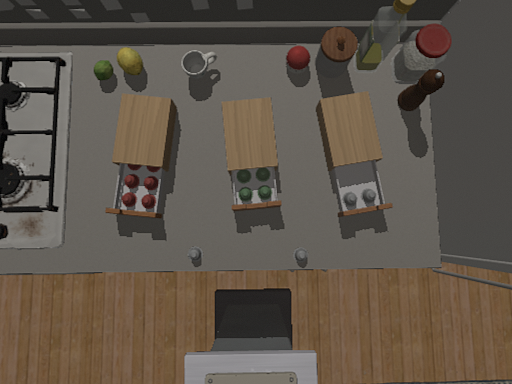

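View pics/scene0.png

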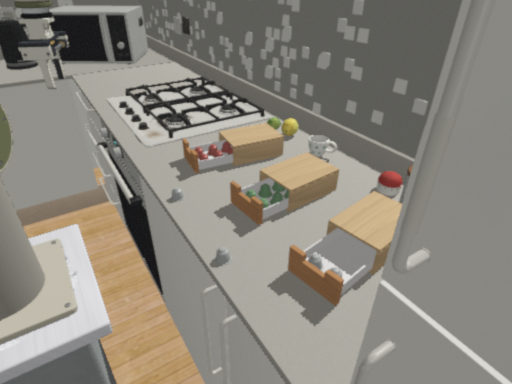

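The top view shows red on the left (front panel ≈(134,212)), green in the middle (≈(257,206)) and silver on the right (≈(362,210)). The loose capsules are at (195,254) and (301,256). Next I'll rectify at the box-top height and measure.

```bash
cat > h.py <<'E'
import numpy as np,cv2
from plant import robot, read_camera
def proj(c,p): 
    return cv2.projectPoints(np.float64(p).reshape(-1,3),cv2.Rodrigues(c["extrinsics"][:3,:3])[0],c["extrinsics"][:3,3],c["K"],None)[0].reshape(-1,2)
def unproj(c,uv,z):
    R,t=c["extrinsics"][:3,:3],c["extrinsics"][:3,3]
    d=(np.linalg.inv(c["K"])@np.c_[np.float64(uv).reshape(-1,2),np.ones(np.size(uv)//2)].T).T@R
    o=-R.T@t
    return o+d*((z-o[2])/d[:,2])[:,None]
def rect(c,z,x0=.25,x1=.80,y0=-.35,y1=.40):   # 1 px = 1 mm, up=+x, left=+y
    w,h=int((y1-y0)*1000),int((x1-x0)*1000)
    src=proj(c,[[x1,y1,z],[x1,y0,z],[x0,y0,z],[x0,y1,z]])
    H=cv2.getPerspectiveTransform(np.float32(src),np.float32([[0,0],[w,0],[w,h],[0,h]]))
    return cv2.warpPerspective(c["image"],H,(w,h),flags=cv2.INTER_CUBIC)
E
python3 - <<'E'
from h import *
c=read_camera("top");im=rect(c,.065)
hsv=cv2.cvtColor(im,cv2.COLOR_BGR2HSV)
for nm,lo,hi,mn in(("top",(8,60,110),(22,170,255),8000),("panel",(5,150,60),(18,255,255),500)):
    m=cv2.inRange(hsv,lo,hi);m=cv2.morphologyEx(m,cv2.MORPH_OPEN,np.ones((5,5)))
    for k in cv2.findContours(m,0,2)[0]:
        if cv2.contourArea(k)>mn:
            r=cv2.minAreaRect(k);print(nm,[round(.8-r[0][1]/1000,3),round(.4-r[0][0]/1000,3)],np.round(r[1]),round(r[2],1))
            cv2.drawContours(im,[np.intp(cv2.boxPoints(r))],0,(255,0,255),1)
print("spares",unproj(c,[[195,254],[301,256]],.02))
cv2.imwrite("pics/rect.png",im)
E
```

```text
top [0.302, -0.214] [102. 110.] 90.0
top [0.302, 0.272] [113. 103.] 0.6
top [0.676, -0.004] [169. 121.] 85.1
top [0.686, -0.249] [169. 120.] 80.8
top [0.688, 0.254] [120. 169.] 6.4
spares [[ 0.38847153  0.1310393   0.02      ]
 [ 0.38004654 -0.12635796  0.02      ]]
```

View pics/rect.png

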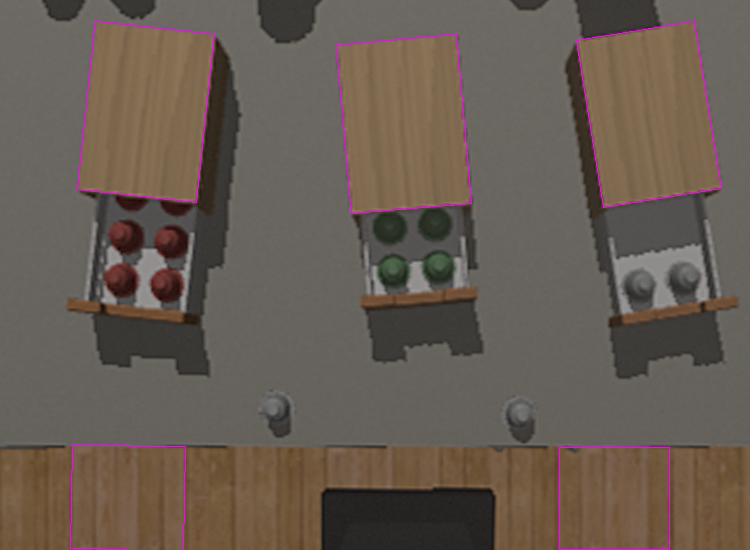

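```bash
python3 -m inch '[40,-50,0,5,0, 80,-97,0,10,0, 115,-140,0,15,0, 150,-182,0,15,0, 190,-231,0,15,0, 225,-279,0,15,0, 225,-279,0,15,0, 225,-279,0,15,0,225,-279,0,15,0,225,-279,0,15,0]' 10 && python3 -m inch '[0,0,-40,0,0,0,0,-80,0,0,0,0,-120,0,0,0,0,-160,0,0,0,0,-188,0,0,0,0,-188,0,0,0,0,-188,0,0]'
python3 - <<'E'
from h import *
print(robot.read_state())
c=read_camera("scene");cv2.imwrite("pics/s1.png",c["image"])
E
```

```text
t: 0.98
tool_pos: [0.4432, 0.2768, 0.2183]
orientation: [0.174, 3.136, -0.003]
force: [0.2, 0.4, 0.5]
opening: 0.031
gripper_force: 0.0
t: 1.57
tool_pos: [0.4387, 0.2806, 0.0293]
orientation: [-0.166, -3.133, 0.003]
force: [-0.2, -0.2, 0.9]
opening: 0.0004
gripper_force: 0.0
{'t': 1.5667, 'q': array([ 4.70343976e-01,  1.02576155e-01,  1.88125359e+00,  2.07192460e-04,
        1.16230110e+00, -9.94975857e-01]), 'dq': array([-0.00334487, -0.05235842, -0.06527925, -0.00157358,  0.01111157,
       -0.00292681]), 'joint_torque': array([-3.29846784e-02, -4.52049172e+01, -3.99190843e+01,  2.20523874e-02,
       -1.67966117e-01,  1.01326723e-02]), 'tool_pos': array([0.43871098, 0.28055755, 0.02925794]), 'orientation': array([-0.16552258, -3.13319554,  0.00329838]), 'force': array([-0.18598306, -0.24465288,  0.94492719]), 'wrist_torque': array([ 0.07503457, -0.02101452,  0.02778921]), 'gripper_force': 0.0, 'opening': 0.0003659718756573778}
```

View pics/s1.png

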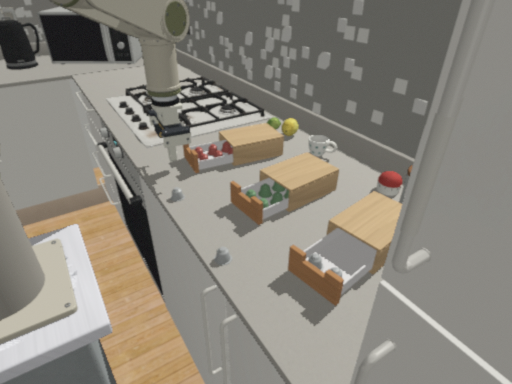

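The scene view shows the closed fingers just in front of the red panel at about (180,160), and the loose capsules are untouched. Now pushing along the red box's axis.

```bash
python3 -m inch '[10,-1,0,0,0,20,-2,0,0,0,30,-3,0,0,0,40,-4,0,0,0,50,-6,0,0,0,60,-7,0,0,0,70,-8,0,0,0,80,-9,0,0,0,90,-10,0,0,0,100,-11,0,0,0]'; python3 -m inch '[6,-1,0,0,0,12,-1,0,0,0,18,-2,0,0,0,24,-3,0,0,0,28,-3,0,0,0,30,-3,0,0,0,30,-3,0,0,0]'
```

```text
t: 2.45
tool_pos: [0.5415, 0.2695, 0.0303]
orientation: [-0.167, -3.137, 0.001]
force: [-0.9, -0.9, 1.6]
opening: 0.0004
gripper_force: 0.8
t: 3.03
tool_pos: [0.5712, 0.2668, 0.0307]
orientation: [0.167, 3.137, -0.0]
force: [-0.3, -0.3, 0.3]
opening: 0.0003
gripper_force: 0.0
```

```bash
python3 -m inch '[1,0,0,0,0,2,0,0,0,0,3,0,0,0,0,4,-0.5,0,0,0,5,-0.5,0,0,0,6,-0.5,0,0,0]'; python3 -m inch '[0.5,0,0,0,0,1,0,0,0,0,1.5,0,0,0,0,2,0,0,0,0]';python3 - <<'E'
from h import *
c=read_camera("top");cv2.imwrite("pics/t2.png",rect(c,.065)[:,:500])
E
```

```text
t: 3.53
tool_pos: [0.5767, 0.2664, 0.0307]
orientation: [-0.166, -3.137, -0.0]
force: [-1.7, 0.1, 0.8]
opening: 0.0005
gripper_force: 0.6
t: 3.87
tool_pos: [0.5787, 0.2663, 0.0306]
orientation: [-0.166, -3.137, 0.0]
force: [-0.8, -0.4, 0.0]
opening: 0.0005
gripper_force: 0.6
```

View pics/t2.png

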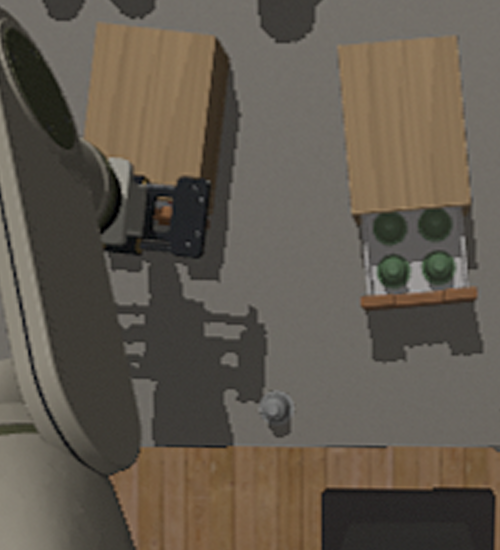

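The red box hasn't moved, with its back corners still at (95,22) and (215,35). The drawer is nearly shut, so I'll creep until the force rises.

```bash
for i in 1; do python3 -m inch '[0.7,0,0,0,0,1.4,0,0,0,0,2,0,0,0,0]'; python3 -m inch '[0.7,0,0,0,0,1.4,0,0,0,0,2,0,0,0,0]'; done
```

```text
t: 4.17
tool_pos: [0.5808, 0.2663, 0.0306]
orientation: [-0.166, -3.137, 0.0]
force: [-2.0, 0.0, 0.7]
opening: -0.0
gripper_force: 0.6
t: 4.42
tool_pos: [0.5828, 0.2664, 0.0306]
orientation: [-0.166, -3.137, 0.0]
force: [-1.8, -0.1, 0.1]
opening: 0.0006
gripper_force: 0.6
```

```bash
python3 -m inch '[0.7,0,0,0,0,1.4,0,0,0,0,2,0,0,0,0]'; python3 -m inch '[0.5,0,0,0,0,1,0,0,0,0,1.5,0,0,0,0]'
```

```text
t: 4.67
tool_pos: [0.584, 0.2664, 0.0305]
orientation: [-0.166, -3.135, 0.001]
force: [-8.5, -1.4, 5.7]
opening: 0.0006
gripper_force: 3.9
t: 4.92
tool_pos: [0.584, 0.2664, 0.0305]
orientation: [-0.166, -3.133, 0.002]
force: [-14.4, -2.4, 10.6]
opening: 0.0004
gripper_force: 7.4
```

Force rose to 14 N at x = 0.584, so the red drawer is shut. Backing off, then going to green.

```bash
python3 -m inch '[-10,1,0,0,0,-35,4,0,0,0,-65,7,0,0,0,-95,7,20,0,0,-120,7,50,0,0,-133,0,80,0,0,-133,-40,90,5,0,-133,-80,90,11,0,-133,-120,90,11,0,-133,-160,90,11,0]'; python3 -m inch '[0,-40,0,0,0,0,-80,0,0,0,0,-120,0,0,0,0,-129,0,0,0,0,-129,-40,0,0,0,-129,-80,0,0,0,-129,-90,0,0,0,-129,-90,0,0,0,-129,-90,0,0]'
python3 - <<'E'
from h import *
c=read_camera("top");im=rect(c,.065)
hsv=cv2.cvtColor(im,cv2.COLOR_BGR2HSV);m=cv2.morphologyEx(cv2.inRange(hsv,(8,60,110),(22,170,255)),cv2.MORPH_OPEN,np.ones((5,5)))
for k in cv2.findContours(m,0,2)[0]:
    r=cv2.minAreaRect(k)
    if cv2.contourArea(k)>8000:print([round(.8-r[0][1]/1000,3),round(.4-r[0][0]/1000,3)],np.round(r[1]),round(r[2],1))
cv2.imwrite("pics/t3.png",im)
E
```

```text
t: 5.75
tool_pos: [0.4538, 0.1053, 0.1218]
orientation: [-0.138, 3.135, 0.0]
force: [-0.0, 0.0, -0.4]
opening: 0.0009
gripper_force: 0.0
t: 6.5
tool_pos: [0.4533, -0.0222, 0.0313]
orientation: [0.136, -3.138, -0.0]
force: [0.6, -0.1, 1.2]
opening: 0.0004
gripper_force: 0.0
[0.676, -0.004] [169. 121.] 85.2
[0.686, -0.249] [169. 120.] 80.5
[0.688, 0.254] [120. 169.] 6.4
```

View pics/t3.png

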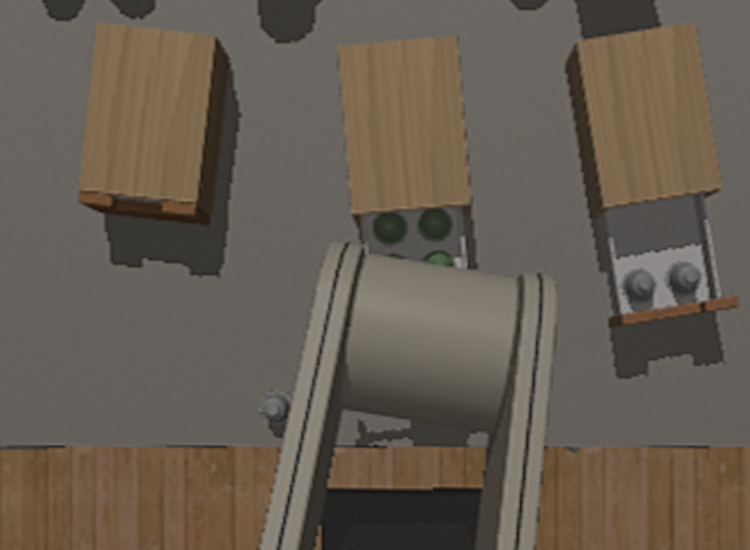

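Red is shut (panel flush at (145,205)) and no box has moved. Now green.

```bash
python3 -m inch '[10,1,0,0,0,20,2,0,0,0,30,3,0,0,0,40,3,0,0,0,50,4,0,0,0,60,5,0,0,0,70,6,0,0,0,80,7,0,0,0,90,8,0,0,0,98,8.5,0,0,0]'; python3 -m inch '[4,0.4,0,0,0,8,0.7,0,0,0,11,1,0,0,0,13,1,0,0,0,14,1,0,0,0,14,1,0,0,0]';  python3 -m inch '[0.7,0,0,0,0,1.4,0,0,0,0,2,0,0,0,0]'
```

```text
t: 7.38
tool_pos: [0.5539, -0.0138, 0.0336]
orientation: [-0.136, 3.135, -0.001]
force: [-1.3, -0.3, 1.5]
opening: 0.0007
gripper_force: 0.7
t: 7.88
tool_pos: [0.5653, -0.0131, 0.0306]
orientation: [-0.135, 3.139, 0.0]
force: [0.3, 0.2, -0.8]
opening: 0.0006
gripper_force: 0.0
t: 8.13
tool_pos: [0.5669, -0.013, 0.0305]
orientation: [0.135, -3.138, -0.0]
force: [-0.5, 1.3, 0.7]
opening: 0.0004
gripper_force: 0.6
```

```bash
python3 -m inch '[0.7,0,0,0,0,1.4,0,0,0,0,2,0,0,0,0]'; python3 -m inch '[0.7,0,0,0,0,1.4,0,0,0,0,2,0,0,0,0]'
```

```text
t: 8.38
tool_pos: [0.5691, -0.013, 0.0305]
orientation: [0.135, -3.138, -0.0]
force: [-0.7, 1.8, -0.3]
opening: 0.0003
gripper_force: 0.6
t: 8.63
tool_pos: [0.5712, -0.0131, 0.0305]
orientation: [0.135, -3.138, -0.0]
force: [-0.6, 2.0, -0.1]
opening: 0.0007
gripper_force: 0.6
```

```bash
python3 -m inch '[0.7,0,0,0,0,1.4,0,0,0,0,2,0,0,0,0]'; python3 -m inch '[0.4,0,0,0,0,0.8,0,0,0,0,1,0,0,0,0]'
```

```text
t: 8.88
tool_pos: [0.5719, -0.0131, 0.0305]
orientation: [0.135, -3.136, -0.0]
force: [-11.7, 0.6, 7.5]
opening: 0.0006
gripper_force: 5.6
t: 9.13
tool_pos: [0.572, -0.0131, 0.0305]
orientation: [0.135, -3.134, -0.0]
force: [-14.4, 1.1, 11.2]
opening: 0.0007
gripper_force: 7.5
```

Green is shut at x = 0.572. I'll back off, rise clear and check.

```bash
python3 -m inch '[-10,-1,0,0,0,-35,-3,0,0,0,-65,-6,0,0,0,-100,-9,10,0,0,-130,-9,40,0,0,-140,-9,80,0,0,-140,-9,120,0,0,-140,-9,160,0,0,-140,31,160,0,0,-140,71,160,0,0]'; python3 -m inch '[0,40,0,0,0,0,80,0,0,0,0,120,0,0,0,0,160,0,0,0,-10,200,0,0,0,-20,240,0,0,0,-30,275,0,0,0,-50,310,0,0,0,-50,310,0,0,0,-50,310,0,0,0]'
python3 - <<'E'
from h import *
c=read_camera("top");im=rect(c,.065)
hsv=cv2.cvtColor(im,cv2.COLOR_BGR2HSV);m=cv2.morphologyEx(cv2.inRange(hsv,(8,60,110),(22,170,255)),cv2.MORPH_OPEN,np.ones((5,5)))
for k in cv2.findContours(m,0,2)[0]:
    r=cv2.minAreaRect(k)
    if cv2.contourArea(k)>8000:print([round(.8-r[0][1]/1000,3),round(.4-r[0][0]/1000,3)],np.round(r[1]),round(r[2],1))
cv2.imwrite("pics/t4.png",im)
E
```

```text
t: 9.97
tool_pos: [0.4372, 0.057, 0.1952]
orientation: [-0.126, 3.13, -0.001]
force: [1.0, 0.9, -0.1]
opening: 0.0004
gripper_force: 0.0
t: 10.8
tool_pos: [0.3833, 0.3696, 0.1908]
orientation: [-0.142, 3.138, 0.0]
force: [-0.3, 0.4, 0.6]
opening: 0.0007
gripper_force: 0.0
[0.303, 0.272] [112. 103.] -0.0
[0.676, -0.004] [169. 121.] 85.1
[0.686, -0.249] [169. 120.] 80.8
[0.688, 0.254] [120. 169.] 6.4
```

View pics/t4.png

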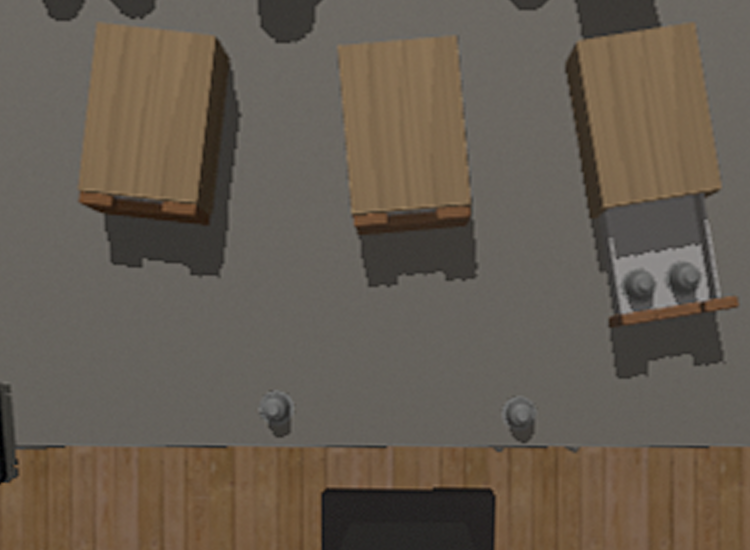

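Both drawers are flush, at (145,205) and (412,217). The silver drawer is still open, the loose capsules sit at (275,408) and (520,413) as before, and all the box poses are unchanged.

```bash
python3 -c "from plant import job; print(job.close_job())"
```

```text
the job is handed in; nothing more can be done
None
```

I pushed the red and green drawers fully shut and handed the job in at about 11 s; in the last camera view no box had moved, the silver drawer was still open, and the loose capsules were where they started.

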